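# Set section offcuts on their marked base plates for tack welding

## Task

Get the four tube and pipe offcuts ready for tack welding: stand each one upright on the base plate that carries the chalk outline of its own section (large circle, small circle, square, oblong), centred on the outline and turned to match its sides. Set each one down on its plate before letting go rather than dropping it, knock none over, and leave the closed tin and the length of steel angle where they are.

Things in the scene. Friction and masses are not known exactly. Their poses are not given: they have to be found in the camera images.
- pipe_large_mid (a point): Large round pipe offcut, outside diameter 57 mm. Brown rusty mill-scale steel with a bright sawn top edge, 70 mm long, standing on end on the bench at the start, hollow and open at both ends, wall 3 mm, 0.12 to 0.37 kg. The point is its centre, half-way up (35 mm above its underside); z runs along its length, up at the start.
- pipe_small_mid (a point): Small round pipe offcut, outside diameter 32 mm. Brown rusty mill-scale steel with a bright sawn top edge, 70 mm long, standing on end on the bench at the start, hollow and open at both ends, wall 3 mm, 0.12 to 0.37 kg. The point is its centre, half-way up (35 mm above its underside); z runs along its length, up at the start.
- tube_square_mid (a point): Square tube offcut, 40 x 40 mm outside, x and y square to its flat sides. Brown rusty mill-scale steel with a bright sawn top edge, 70 mm long, standing on end on the bench at the start, hollow and open at both ends, wall 3 mm, 0.12 to 0.37 kg. The point is its centre, half-way up (35 mm above its underside); z runs along its length, up at the start.
- tube_flat_mid (a point): Oblong (rectangular) tube offcut, 60 mm along its x by 30 mm along its y outside. Brown rusty mill-scale steel with a bright sawn top edge, 70 mm long, standing on end on the bench at the start, hollow and open at both ends, wall 3 mm, 0.12 to 0.37 kg. The point is its centre, half-way up (35 mm above its underside); z runs along its length, up at the start.
- plate_large_circle_top (a point): Dark steel base plate 90 x 90 mm, 8 mm thick, fixed to the bench, marked in white chalk with a large circle (about 61 mm inside). The chalk lines are 3 mm wide, centred on the plate, flat (nothing to bump into), their inner edge 2 mm outside the matching section all round. The point is the centre of its top face, 8 mm above the bench; z up, x and y along the plate's edges.
- plate_small_circle_top (a point): Dark steel base plate 90 x 90 mm, 8 mm thick, fixed to the bench, marked in white chalk with a small circle (about 36 mm inside). The chalk lines are 3 mm wide, centred on the plate, flat (nothing to bump into), their inner edge 2 mm outside the matching section all round. The point is the centre of its top face, 8 mm above the bench; z up, x and y along the plate's edges.
- plate_square_top (a point): Dark steel base plate 90 x 90 mm, 8 mm thick, fixed to the bench, marked in white chalk with a square (44 mm inside). The chalk lines are 3 mm wide, centred on the plate, flat (nothing to bump into), their inner edge 2 mm outside the matching section all round. The point is the centre of its top face, 8 mm above the bench; z up, x and y along the plate's edges and the chalked square's sides.
- plate_oblong_top (a point): Dark steel base plate 90 x 90 mm, 8 mm thick, fixed to the bench, marked in white chalk with an oblong (64 x 34 mm inside). The chalk lines are 3 mm wide, centred on the plate, flat (nothing to bump into), their inner edge 2 mm outside the matching section all round. The point is the centre of its top face, 8 mm above the bench; z up, x and y along the plate's edges, the oblong's long side along x.
- paste_tin: closed grey tin, 70 mm across, 60 mm tall; bystander, leave alone. Origin: centre of its underside
- angle_offcut: 160 mm length of steel angle, legs 60 mm, one flat on the bench and one upright, longer than it is high; bystander, leave alone. Origin: centre of its underside
There are look-alikes about, which are no part of the job. What is shaped like the part that bears tube_square_mid but pink is not meant. Leave any orange look-alike of the part that bears pipe_small_mid alone.

How it is judged:
At the end, for the whole second after the job is handed in: Each offcut stands upright (within 0.10 rad) on the plate with its own outline, centre within 10 mm of the plate's centre horizontally, 31 to 39 mm above its top; square and oblong tubes turned to their outlines within 0.21 rad (equal quarter/half turns allowed); all at rest (horizontal distance between pipe_large_mid and plate_large_circle_top below 0.01 m and z of pipe_large_mid in the frame of plate_large_circle_top between 0.031 and 0.039 m and (angle between pipe_large_mid's own z axis and vertical below 0.1 rad or angle between pipe_large_mid's own z axis and vertical above 3.04 rad) and linear speed of each of pipe_large, pipe_small, tube_square, tube_flat below 0.02 m/s and angular speed of each of pipe_large, pipe_small, tube_square, tube_flat below 0.1 rad/s and horizontal distance between pipe_small_mid and plate_small_circle_top below 0.01 m and z of pipe_small_mid in the frame of plate_small_circle_top between 0.031 and 0.039 m and (angle between pipe_small_mid's own z axis and vertical below 0.1 rad or angle between pipe_small_mid's own z axis and vertical above 3.04 rad) and horizontal distance between tube_square_mid and plate_square_top below 0.01 m and z of tube_square_mid in the frame of plate_square_top between 0.031 and 0.039 m and (angle between tube_square_mid's own z axis and vertical below 0.1 rad or angle between tube_square_mid's own z axis and vertical above 3.04 rad) and (angle between the x axis of tube_square_mid and the x axis of plate_square_top, either way round below 0.21 rad or angle between the x axis of tube_square_mid and the y axis of plate_square_top, either way round below 0.21 rad) and horizontal distance between tube_flat_mid and plate_oblong_top below 0.01 m and z of tube_flat_mid in the frame of plate_oblong_top between 0.031 and 0.039 m and (angle between tube_flat_mid's own z axis and vertical below 0.1 rad or angle between tube_flat_mid's own z axis and vertical above 3.04 rad) and angle between the x axis of tube_flat_mid and the x axis of plate_oblong_top, either way round below 0.21 rad); the robot touches nothing.
It fails at once if an offcut dropped: let go of while its underside is more than 25 mm above the plate tops ((height (world z) of pipe_large_mid above 0.068 m and contact force between the fingers and pipe_large below 0.01 N) or (height (world z) of pipe_small_mid above 0.068 m and contact force between the fingers and pipe_small below 0.01 N) or (height (world z) of tube_square_mid above 0.068 m and contact force between the fingers and tube_square below 0.01 N) or (height (world z) of tube_flat_mid above 0.068 m and contact force between the fingers and tube_flat below 0.01 N)).
It fails at once if an offcut knocked or laid over (angle between pipe_large_mid's own z axis and vertical between 0.8 and 2.34 rad or angle between pipe_small_mid's own z axis and vertical between 0.8 and 2.34 rad or angle between tube_square_mid's own z axis and vertical between 0.8 and 2.34 rad or angle between tube_flat_mid's own z axis and vertical between 0.8 and 2.34 rad).
It fails at once if the tin or the length of steel angle moved more than 30 mm (distance of any of paste_tin, angle_offcut from where it was at the start of the episode above 0.03 m).
It also fails if it takes over 112 s, if anything falls off the work surface, if the arm or the gripper's body presses on something with over 40 N, if the wrist force passes 120 N, or if a joint passes its speed limit or range.

## Robot

A 6-joint arm with a two-finger parallel gripper is mounted at the origin on the work surface. World frame = base frame: x ahead of the robot, y to its left, z up, the work surface at z = 0. Lengths are in m, angles in rad, forces in N, time in s.
With the tool pointing down it reaches from about 0.25 to 0.775 m from the base axis. Payload 4 kg.
Tool frame: the origin (TCP) lies at the very end of the fingers, on their centre line; the grasp point (between the pads) lies 19 mm behind it (manip.pinch_z is the distance from the TCP to the grasp point, in m); x points along the fingers, y is the direction in which the jaws open and shut, and the axes are right-handed (so a half turn about x gives the same grasp; the last joint's range is limited). The gripper opens to 85 mm and grips with 20 to 120 N. Pads are 22 mm wide; open, the fingers measure 114 mm over their backs; the gripper's body (76 mm by 85 mm) begins 54 mm behind the grasp point. The pads swing forward as they close: fully open they stand 13 mm farther back than shut.
Start: joints at [-1.394, 0.087, 1.371, -0, 1.684, -0.103], TCP at [0.152, -0.529, 0.231] pointing down, gripper open.
Joint ranges: [-3.1, 3.1], [-0.76, 2.03], [0.27, 2.55], [-1.08, 4.22], [0.17, 2.65], [-2.57, 2.57]. Speed limits (rad/s): [2.79, 2.79, 3.14, 3.14, 3.14, 3.14].

## Interface

Orientations are given as a 3x3 rotation matrix whose columns are the frame's x, y, z axes.
In Python, from workcell import manip, vision, ticket gives the robot as it stands. The module is installed in compiled form; this text tells all that it offers.
- The arm moves only by the shell command python3 -m pendant 'ROWS' [OPENING] [FORCE]. ROWS is JSON, one flat list of numbers, 6 for each row, row after row: the shift along the world's x, y, z in cm, then the turn, a rotation vector about the world's x, y, z in rad. In form: [dx, dy, dz, ax, ay, az, dx, dy, dz, ax, ay, az, ...]. A call has 1 to 10 rows; each row shifts and turns the commanded pose from where the row before left it; what a row does not reach is not made up. A row lasts 1/10 s, in which the tool goes at most 50 mm and 8.59 degrees, less where a joint would pass 70% of its speed; a pose out of reach is approached as far as the arm can. A call with a gripper value outside its range is refused whole. OPENING is the finger opening in cm, from 0 to 8.54, set as the call begins (- or left out, the last holds). The fingers move at their own pace and stop on an object; FORCE is the grip in N (left out, the last holds). Time passes only in rows, so rows that do not move let the fingers close. It gives the time, the measured TCP pose, the force and the opening at its end, in the units of the state.
- manip.observe(): the state, without advancing time (a new reading comes with each control period).
- vision.grab_frame(name): name is "scene" or "top"; returns a dict with "pixels" (480x640x3 uint8, red, green, blue), "depth" (480x640 float32, m along the optical axis (not along the pixel's ray), 0 where there is no reading), "intrinsics" (3x3 intrinsics, pixels), "distortion" ([k1, k2, p1, p2, k3] as OpenCV has them; the pictures are not rectified), "extrinsics" (4x4, takes a point from camera to world coordinates). Camera axes: x right, y down, z forward; pixel columns grow to the right and rows downward; lengths in m; the calibration is good to about 2 mm. A picture is of the moment at which its call begins.
- ticket.hand_in(): hands the job in, once; it reports no verdict.
The state is a dict: "time": time; "q": joint angles; "qd": joint speeds; "effort": joint torques, N m; "tool_pos": TCP position; "tool_rot": TCP orientation; "force": force on the tool from outside, world axes, zero at the start; "wrist_torque": the same for the moment, N m; "width": opening from 0.0 (shut) to 1.0 (fully open).
Only numpy, scipy, OpenCV 4.12 (cv2) and the standard library are available. Lean on these libraries where they do the work, as an engineer would, in place of code of your own. Each camera call takes 0.05 s, during which the arm holds its last target.

## Working session

There is one attempt and no reset: what is moved stays moved. The work goes in short steps, Python scripts to look and compute and a shell command to move; the robot and the scene stay as the last step left them, time stands still between calls to the robot, and variables do not carry over. Pictures are saved under pics/ and viewed, and the job is handed in when it is done.

```bash
mkdir -p pics; python3 - <<'E'
from workcell import manip, vision
import cv2,numpy as np
s=manip.observe(); print(s['time'],s['tool_pos'],np.round(s['tool_rot'],3),s['width'],manip.pinch_z)
for n in("scene","top"):
    f=vision.grab_frame(n); cv2.imwrite(f"pics/{n}0.png",f["pixels"][:,:,::-1]); np.savez(f"{n}0.npz",**f)
    print(n,f["intrinsics"],f["distortion"],np.round(f["extrinsics"],3))
E
```

```text
0.0 [ 0.15178415 -0.52810012  0.23010829] [[-0.     0.276 -0.961]
 [ 0.002 -0.961 -0.276]
 [-1.    -0.002 -0.   ]] 0.9984980440937283 0.0187
scene [[600.81645349   0.         316.39198619]
 [  0.         600.81645349 241.30556291]
 [  0.           0.           1.        ]] [0.03458105 0.         0.         0.         0.        ] [[ 0.801  0.393 -0.452  1.136]
 [ 0.599 -0.553  0.58  -0.74 ]
 [-0.022 -0.735 -0.678  0.952]
 [ 0.     0.     0.     1.   ]]
top [[505.8776752    0.         315.66457324]
 [  0.         505.8776752  236.72664711]
 [  0.           0.           1.        ]] [-0.00316955  0.          0.          0.          0.        ] [[-0.024 -0.998  0.06   0.477]
 [-1.     0.025  0.014 -0.011]
 [-0.015 -0.059 -0.998  1.289]
 [ 0.     0.     0.     1.   ]]
```

View pics/scene0.png

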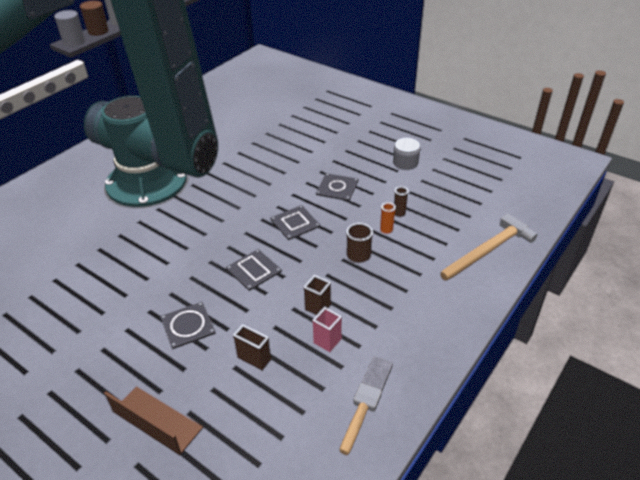

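View pics/top0.png

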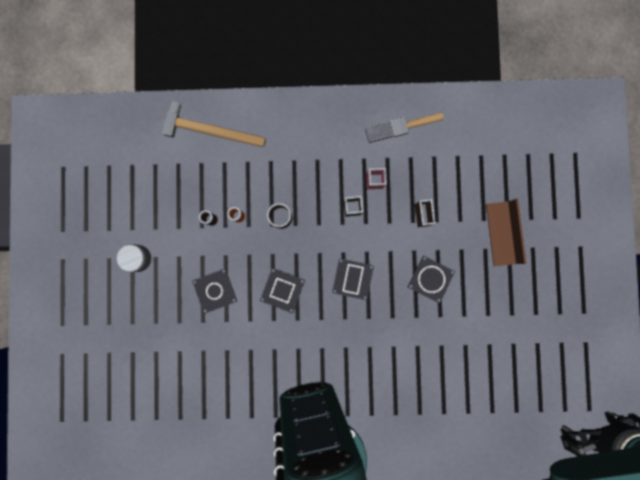

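The scene view shows the offcuts at about (401,200) small, (359,242) large, (317,294) square and (252,346) oblong. The orange look-alike is at (387,218) and the pink one at (327,329). In the top view the rims are at about (207,217), (278,215), (354,205) and (427,212). The plates there are at (214,291), (283,290), (353,279) and (432,279).

```bash
cat > seg.py <<'E'
import numpy as np,cv2
def load(n): 
    d=np.load(n); return {k:d[k] for k in d.files}
def rays(f,px):
    u=cv2.undistortPoints(np.float64(px).reshape(-1,1,2),f["intrinsics"],f["distortion"]).reshape(-1,2)
    E=f["extrinsics"]; d=np.c_[u,np.ones(len(u))]@E[:3,:3].T
    return E[:3,3],d
def plane(f,px,z):
    o,d=rays(f,px); return o+d*((z-o[2])/d[:,2])[:,None]
def bright(f,c,r,thr=None):
    # bright, grey blob mask within r of c; outer contour of the bright thin ring
    p=f["pixels"].astype(int); x,y=map(int,c)
    m=np.zeros(p.shape[:2],np.uint8)
    sub=p[y-r:y+r,x-r:x+r]; v=sub.min(2)
    m[y-r:y+r,x-r:x+r]=(v>thr)
    return m
E
python3 - <<'E'
from seg import *
t=load("top0.npz"); s=load("scene0.npz")
a=t["pixels"][150:320,190:460]; cv2.imwrite("pics/tc.png",cv2.resize(a,None,fx=2.9,fy=2.9,interpolation=cv2.INTER_CUBIC)[:,:,::-1])
b=s["pixels"][160:380,140:430]; cv2.imwrite("pics/sc.png",cv2.resize(b,None,fx=2.7,fy=2.7,interpolation=cv2.INTER_CUBIC)[:,:,::-1])
for f in(t,s): print((f["depth"]>0).mean())
for c in [(207,217),(278,215),(354,205),(427,212)]:
    print(t["pixels"][c[1]-0,c[0]-16:c[0]+17].min(1))
for c in [(214,291),(283,290),(353,279),(432,279)]:
    print(t["pixels"][c[1]-0,c[0]-22:c[0]+23].min(1))
E
```

```text
0.9960774739583333
0.9961067708333333
[116 117 117 117 118 118 123 138 145 112  59  23  14  13  18  44  77 103
 122 142 142 101  49  19  21  46  81 106 116 119 117 104  77]
[116 115 115 119 134 144 115  63  26  23  37  63  95 111 113 115 113 113
 113 112 111 111 112 112 114 115 127 138 118  86  76  61  42]
[112  89  58  36  30  35  56 105 140 139 125 120 120 119 120 120 119 120
 119 113  91  67  94 135 130  88  46  33  44  73 100 113 116]
[ 50  33  31  42  47  37  23  20  36  91 138 145 131 118 104  71  37  21
  18  27  66 112 124  89  45  31  45  78 106 117 118 118 120]
[113 114 109  95  74  63  58  58  60  58  59  59  69 118 157 137  89  64
  59  59  60  59  59  59  59  60  60  67 104 142 137 100  71  61  59  59
  59  59  59  60  60  72  96 113 120]
[114 105  89  73  62  58  59  58  62  82 126 151 130  87  65  59  60  60
  59  59  60  58  59  58  59  59  59  59  65  90 132 150 125  86  64  61
  60  60  61  70  88 104 112 114 115]
[115 114 109  94  75  62  58  59  59  59  60  61  76 124 157 133  86  63
  59  60  59  59  59  59  59  59  61  77 123 155 133  86  63  59  59  59
  60  60  63  74  93 108 115 117 117]
[ 93  73  61  58  59  59  65 101 141 141 103  70  59  60  59  60  59  59
  60  59  60  60  59  59  59  59  59  60  59  59  60  62  82 134 165 134
  83  63  61  65  75  92 108 117 118]
```

View pics/tc.png

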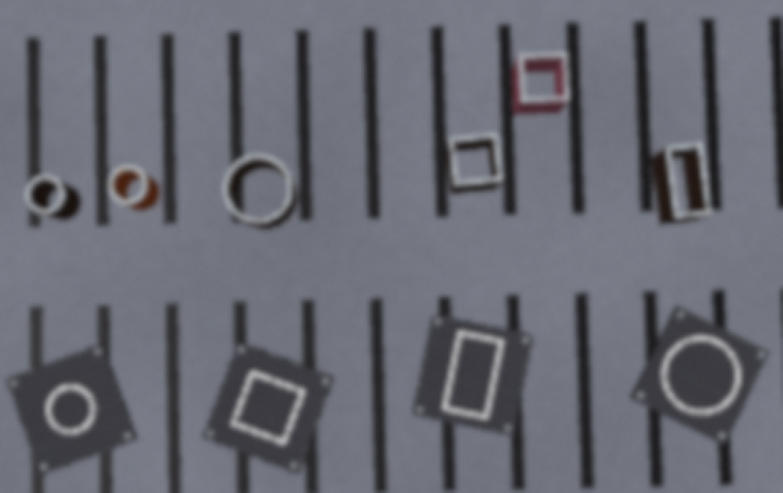

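View pics/sc.png

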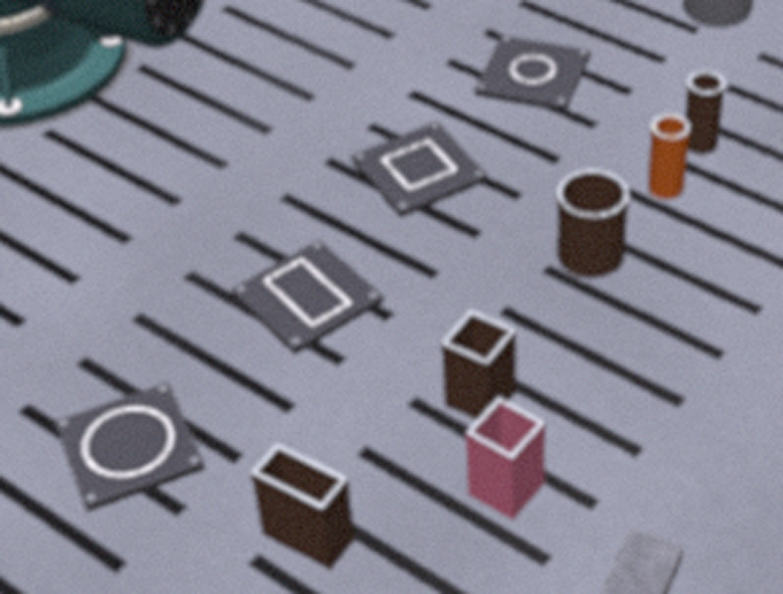

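```bash
cat > meas.py <<'E'
from seg import *
def comp(f,c,r,thr,mx):
    g=cv2.GaussianBlur(f["pixels"].min(2),(3,3),0).astype(int); k=4
    x,y=map(int,c); sub=g[y-r:y+r+1,x-r:x+r+1].astype(np.uint8)
    sub=cv2.resize(sub,None,fx=k,fy=k,interpolation=cv2.INTER_CUBIC)
    m=(sub>thr).astype(np.uint8)
    n,l,st,ce=cv2.connectedComponentsWithStats(m)
    # biggest comp not touching the border
    best=None
    for i in range(1,n):
        X,Y,W,H,A=st[i]
        if X<=0 or Y<=0 or X+W>=m.shape[1] or Y+H>=m.shape[0]: continue
        if best is None or W*H>best[0]: best=(W*H,i)
    if best is None: return None
    mm=(l==best[1]).astype(np.uint8)
    cs,h=cv2.findContours(mm,cv2.RETR_CCOMP,cv2.CHAIN_APPROX_NONE)
    cs=list(cs)
    o=max((c for c,hh in zip(cs,h[0]) if hh[3]<0),key=cv2.contourArea)
    ins=[c for c,hh in zip(cs,h[0]) if hh[3]>=0]
    i=max(ins,key=cv2.contourArea) if ins else None
    tr=lambda c:(c.reshape(-1,2)+.5)/k-.5+[x-r,y-r]
    return tr(o),(tr(i) if i is not None else None)
def desc(f,out,z):
    P=plane(f,out,z)[:,:2]; R=cv2.minAreaRect((P*1e3).astype(np.float32)); return np.round(R[0],1),np.round(R[1],1),round(R[2],1)
E
cat > m1.py <<'E'
from meas import *
import sys
t=load("top0.npz"); s=load("scene0.npz")
T=dict(pS=[(214,291),28],pQ=[(283,290),28],pO=[(353,279),28],pL=[(432,279),28],oS=[(207,217),14],oL=[(279,215),18],oQ=[(354,205),14],oF=[(429,211),18])
S=dict(pS=[(337,186),26],pQ=[(295,221),28],pO=[(254,270),30],pL=[(187,323),32],oS=[(401,190),12],oL=[(359,231),20],oQ=[(317,285),17],oF=[(251,336),24])
for n,(f,D) in dict(top=(t,T),scene=(s,S)).items():
    vis=cv2.cvtColor(f["pixels"],cv2.COLOR_RGB2BGR)
    for k,(c,r) in D.items():
        pl=k[0]=='p'; z=.008 if pl else .070
        for thr in ([95] if pl else ([126,130] if n=="top" else [135,145])):
            q=comp(f,c,r,thr,0)
            if q is None: print(n,k,thr,None); continue
            print(n,k,thr,"out",*desc(f,q[0],z),"in",*(desc(f,q[1],z) if q[1] is not None else [None]))
E
python3 m1.py
```

```text
top pS 95 out [423.6 268. ] [47.  46.6] 88.7 in [423.3 268.2] [29.6 30.3] 43.8
top pQ 95 out [420.9  95.6] [56.2 56.1] 68.2 in [421.1  95.7] [39.8 39.8] 67.9
top pO 95 out [445.  -83.4] [46.2 76.3] 76.9 in [445.  -83.3] [29.5 59.4] 77.0
top pL 95 out [ 439.8 -281. ] [72.2 71.9] 43.2 in [ 439.8 -281. ] [54.6 55.8] 43.3
top oS 126 out [600.9 262.4] [ 4.8 17.1] 66.6 in None
top oS 130 out [601.3 262.4] [ 3.8 13.3] 62.6 in None
top oL 126 out [618.8  80.8] [52.6 22.6] 37.3 in None
top oL 130 out [619.4  80.6] [50.4 20.2] 38.0 in None
top oQ 126 out [612.7 -78.3] [33.5 18. ] 53.7 in None
top oQ 130 out [612.7 -78.1] [31.6 16.1] 53.6 in None
top oF 126 out [ 596.5 -252.4] [45.7  7.4] 9.5 in None
top oF 130 out [ 595.6 -252.3] [43.5  6. ] 8.7 in None
scene pS 95 out [421.1 268.5] [51.6 59.1] 35.1 in [421.3 268.2] [24.5 19. ] 35.1
scene pQ 95 out [418.4  96.3] [62.2 66.2] 68.5 in [418.8  96.1] [33.8 32.1] 68.6
scene pO 95 out [ 471.4 -129. ] [10.2 12.7] 41.4 in None
scene pL 95 None
scene oS 135 out [612.2 261.8] [8.8 3.8] 35.1 in None
scene oS 145 out [612.3 262.6] [0.6 1. ] 30.9 in None
scene oL 135 out [611.1  69.1] [3.2 0.8] 35.4 in None
scene oL 145 out [625.7  79.2] [4.6 2.9] 71.3 in None
scene oQ 135 None
scene oQ 145 None
scene oF 135 None
scene oF 145 None
```

```bash
cat > m2.py <<'E'
from meas import *
from m1 import T,S,t,s
print('----')
for n,(f,D) in dict(top=(t,T),scene=(s,S)).items():
    dpt=f["depth"]; v,u=np.mgrid[0:480,0:640]
    px=np.c_[u.ravel(),v.ravel()]
    o,d=rays(f,px); W=(o+d*dpt.reshape(-1,1)).reshape(480,640,3)
    f["W"]=W
    vis=[]
    g=f["pixels"].min(2)
    for k,(c,r) in D.items():
        x,y=c; sl=np.s_[y-r-6:y+r+7,x-r-6:x+r+7]
        z=W[sl][...,2]
        if k[0]=='o':
            m=(z>.062)&(z<.08)
            if m.sum()<5: print(n,k,'none',np.percentile(z,[5,50,95,99.9]).round(3));continue
            P=W[sl][m]; R=cv2.minAreaRect((P[:,:2]*1e3).astype(np.float32))
            print(n,k,m.sum(),"z",np.median(P[:,2]).round(4),"rect",np.round(R[0],1),np.round(R[1],1),round(R[2],1))
        else:
            zz=W[y-6:y+7,x-6:x+7,2]; print(n,k,"platez",np.median(zz).round(4))
E
python3 m2.py | sed -n '/----/,$p'
```

```text
----
top pS platez 0.0072
top pQ platez 0.0073
top pO platez 0.0074
top pL platez 0.0075
top oS 63 z 0.0688 rect [604.1 255.4] [68.5 31.1] 83.0
top oL 112 z 0.0694 rect [606.  95.] [56.2 55. ] 43.7
top oQ 95 z 0.069 rect [ 633.5 -103.6] [48.8 86.6] 23.1
top oF 128 z 0.0687 rect [ 603.8 -263.1] [60.5 31.4] 4.8
scene pS platez 0.0079
scene pQ platez 0.0084
scene pO platez 0.0075
scene pL platez 0.0076
scene oS 133 z 0.0675 rect [608.1 246.8] [31.6 83.9] 5.0
scene oL 229 z 0.0675 rect [595.9 135.5] [ 56.7 146.1] 12.3
scene oQ 205 z 0.0678 rect [ 632.7 -101.5] [50.6 87.6] 29.1
scene oF 284 z 0.0679 rect [ 603.  -263.8] [62.5 32.7] 4.6
```

```bash
cat > m3.py <<'E'
from meas import *
def world(f):
    v,u=np.mgrid[0:480,0:640]
    o,d=rays(f,np.c_[u.ravel(),v.ravel()]); return (o+d*f["depth"].reshape(-1,1)).reshape(480,640,3)
def rims(f,lo=.062,hi=.08):
    W=world(f); m=((W[...,2]>lo)&(W[...,2]<hi)&(W[...,0]>.3)&(W[...,0]<.75)&(abs(W[...,1])<.5)).astype(np.uint8)
    n,l,st,ce=cv2.connectedComponentsWithStats(m,connectivity=8)
    for i in range(1,n):
        if st[i][4]<25: continue
        P=W[l==i]; R=cv2.minAreaRect((P[:,:2]*1e3).astype(np.float32))
        q=l==i; col=f["pixels"][cv2.dilate(q.astype(np.uint8),np.ones((3,3)))>0].mean(0).astype(int)
        # two-sided midrange circle-ish centre
        print(ce[i].round(1),st[i][4],"z",P[:,2].mean().round(4),"rect",np.round(R[0],1),np.round(R[1],1),round(R[2],1),"circ",[np.round(x,1) for x in cv2.minEnclosingCircle((P[:,:2]*1e3).astype(np.float32))],"col",col)
if __name__=="__main__":
    t=load("top0.npz"); s=load("scene0.npz")
    print("top");rims(t);print("scene");rims(s)
    S=dict(pS=[(337,186),22],pQ=[(295,221),28],pO=[(254,270),28],pL=[(187,323),30])
    for k,(c,r) in S.items():
        for th in(115,125,135):
            q=comp(s,c,r,th,0)
            if q: print(k,th,desc(s,q[0],.008),desc(s,q[1],.008) if q[1] is not None else None)
E
python3 m3.py
```

```text
top
[377.7 176.3] 105 z 0.0691 rect [ 693.5 -146.1] [39.6 41.9] 88.2 circ [array([ 692.4, -145.4]), np.float64(27.0)] col [124 114 122]
[353.5 204.4] 94 z 0.0688 rect [625.9 -86.9] [39.9 40.1] 4.6 circ [array([625.8, -86. ]), np.float64(26.8)] col [115 117 122]
[426.5 211.8] 128 z 0.0684 rect [ 603.8 -263.1] [60.5 31.4] 4.8 circ [array([ 603.8, -263.1]), np.float64(32.4)] col [105 106 109]
[277.9 214.2] 112 z 0.0693 rect [606.  95.] [56.2 55. ] 43.7 circ [array([606.2,  95.2]), np.float64(28.8)] col [115 117 122]
[233.5 212.8] 65 z 0.0686 rect [612.4 204.3] [31.1 29.5] 42.5 circ [array([613.1, 204.4]), np.float64(16.2)] col [125 119 120]
[205.2 216.4] 60 z 0.0683 rect [606.1 274.2] [31.8 30.3] 62.0 circ [array([606.2, 273.3]), np.float64(16.8)] col [110 112 116]
scene
[401.  191.8] 92 z 0.0672 rect [605.  271.6] [28.6 34.8] 32.4 circ [array([604.6, 271. ]), np.float64(17.7)] col [113 107 111]
[387.6 207.8] 93 z 0.0675 rect [611.5 202.4] [31.1 34.5] 47.9 circ [array([611.7, 204.8]), np.float64(19.2)] col [154 119 107]
[359.5 232.3] 203 z 0.0675 rect [604.9  95.3] [55.4 60.7] 30.0 circ
[... 1024 characters left out ...]
), array([56.1, 56.5]), 67.9) (array([418.8,  96.3]), array([40.2, 41.3]), 70.2)
pO 115 (array([ 472.1, -129.9]), array([5.9, 6.7]), 60.9) None
pO 125 (array([442.7, -83. ]), array([46.7, 78.2]), 76.7) (array([443.2, -83.2]), array([29.3, 59. ]), 76.8)
pO 135 (array([442.9, -83. ]), array([45.4, 76.6]), 76.7) (array([443.2, -83.1]), array([30.5, 60.6]), 76.8)
pL 115 (array([ 438.1, -280.8]), array([72.3, 74.5]), 44.7) (array([ 438.5, -280.9]), array([55.4, 53.3]), 35.6)
pL 125 (array([ 438. , -280.7]), array([71.6, 73.2]), 59.9) (array([ 438.3, -280.6]), array([55.8, 55.8]), 80.3)
pL 135 (array([ 438.2, -280.8]), array([70.8, 71.8]), 58.9) (array([ 438.4, -280.9]), array([57.5, 55.9]), 35.6)
```

Depth and chalk agree across both views to about 2 mm. Rims stand at 68–69 mm and plates at 7.5–8 mm, which fits the text.

Positions in mm, with angles from world x:

| Part | Offcut at | Plate at | Offcut angle | Plate angle |
|---|---|---|---|---|
| Oblong | (603.4, -263.4) | (444, -83.2) | 4.7° | -13.1° |
| Square | (625.6, -87.2) | (419.8, 96) | 4.6° | -22°/68° |
| Small round | (605.5, 272.7) | (422.4, 268.1) | – | – |
| Large round | (605.5, 95) | (439, -280.9) | – | – |

I'll start with the oblong.

```bash
python3 -m pendant '[4,2.3,-0.5,0,0,-0.02,4,2.3,-0.5,0,0,-0.02,4,2.3,-0.5,0,0,-0.02,4,2.3,-0.5,0,0,-0.02,4,2.3,-0.5,0,0,-0.02,4,2.3,-0.5,0,0,-0.02,4,2.3,-0.5,0,0,-0.02,4,2.3,-0.5,0,0,-0.02,4,2.3,-0.5,0,0,-0.02,4,2.3,-0.5,0,0,-0.02]' 8.5 40
cat > go.py <<'E'
# work out how far to go: args x y z(mm) yaw(deg) of target jaw line
import sys,numpy as np
from workcell import manip
s=manip.observe(); R=s["tool_rot"]; p=s["tool_pos"]*1e3
yaw=np.degrees(np.arctan2(R[1,1],R[0,1]))
print("t",round(s["time"],2),"p",p.round(1),"yaw",yaw.round(2),"tilt",R[:,0].round(4),"w",round(s["width"],3),"F",np.round(s["force"],1))
if len(sys.argv)>1:
    x,y,z,a=map(float,sys.argv[1:5]); print("d cm",((np.array([x,y,z])-p)/10).round(2),"turn",np.radians((a-yaw+90)%180-90).round(3))
E
python3 go.py 603.4 -263.4 135 -85.3
```

```text
time: 1.1
tool_pos: [0.5531, -0.2972, 0.1804]
tool_rot: [[-0.001, 0.079, -0.997], [0.0, -0.997, -0.079], [-1.0, -0.0, 0.001]]
force: [0.0, -0.3, -0.1]
width: 0.993
t 1.1 p [ 553.1 -297.2  180.4] yaw -85.47 tilt [-1.e-03  4.e-04 -1.e+00] w 0.993 F [ 0.  -0.3 -0.1]
d cm [ 5.03  3.38 -4.54] turn 0.003
```

```bash
python3 -m pendant '[2.5,1.7,-1.5,0,0,0,2.5,1.7,-3,0,0,0,0,0,0,0,0,0,0,0,0,0,0,0]'; python3 go.py 603.4 -263.4 25 -85.3
```

```text
time: 1.5
tool_pos: [0.6012, -0.2638, 0.1342]
tool_rot: [[-0.004, 0.081, -0.997], [0.001, -0.997, -0.081], [-1.0, -0.002, 0.004]]
force: [-0.0, -0.2, 0.5]
width: 0.992
t 1.5 p [ 601.2 -263.8  134.2] yaw -85.35 tilt [-0.0041  0.0014 -1.    ] w 0.992 F [-0.  -0.2  0.5]
d cm [  0.22   0.04 -10.92] turn 0.001
```

```bash
python3 -m pendant '[0.1,0,-2,0,0,0,0,0,-2,0,0,0,0,0,-2,0,0,0,0,0,-2,0,0,0,0,0,-1.5,0,0,0,0,0,-1.4,0,0,0,0,0,0,0,0,0,0,0,0,0,0,0]'; python3 go.py 603.4 -263.4 25 -85.3
```

```text
time: 2.3
tool_pos: [0.603, -0.2651, 0.0279]
tool_rot: [[0.001, 0.079, -0.997], [-0.0, -0.997, -0.079], [-1.0, 0.0, -0.0]]
force: [0.3, -0.9, -0.5]
width: 0.997
t 2.3 p [ 603.  -265.1   27.9] yaw -85.45 tilt [ 5.e-04 -4.e-04 -1.e+00] w 0.997 F [ 0.3 -0.9 -0.5]
d cm [ 0.04  0.17 -0.29] turn 0.003
```

```bash
python3 -m pendant '[0,0.15,0,0,0,0,0,0,0,0,0,0,0,0,0,0,0,0,0,0,0,0,0,0,0,0,0,0,0,0,0,0,0,0,0,0,0,0,0,0,0,0,0,0,0,0,0,0,0,0,0,0,0,0,0,0,0,0,0,0]' 1.5 50; python3 go.py
```

```text
time: 3.3
tool_pos: [0.6033, -0.2632, 0.0281]
tool_rot: [[0.001, 0.08, -0.997], [-0.0, -0.997, -0.08], [-1.0, 0.001, -0.001]]
force: [-0.2, 0.3, 5.7]
width: 0.35
t 3.3 p [ 603.3 -263.2   28.1] yaw -85.42 tilt [ 1.2e-03 -5.0e-04 -1.0e+00] w 0.35 F [-0.2  0.3  5.7]
```

```bash
python3 -m pendant '[0,0,1,0,0,0,0,0,2,0,0,0,0,0,2,0,0,0,0,0,2,0,0,0,0,0,2,0,0,0,0,0,1,0,0,0,0,0,0,0,0,0]'; python3 go.py 444 -83.2 130 -103.1
python3 - <<'E'
from workcell import vision
import cv2,numpy as np
f=vision.grab_frame("scene"); cv2.imwrite("pics/s1.png",f["pixels"][:,:,::-1])
E
```

```text
time: 4.0
tool_pos: [0.6033, -0.2635, 0.1284]
tool_rot: [[0.002, 0.08, -0.997], [-0.001, -0.997, -0.08], [-1.0, 0.001, -0.001]]
force: [0.6, 0.1, -2.8]
width: 0.343
t 4.0 p [ 603.3 -263.5  128.4] yaw -85.44 tilt [ 0.0016 -0.0012 -1.    ] w 0.343 F [ 0.6  0.1 -2.8]
d cm [-15.93  18.03   0.16] turn -0.308
```

View pics/s1.png

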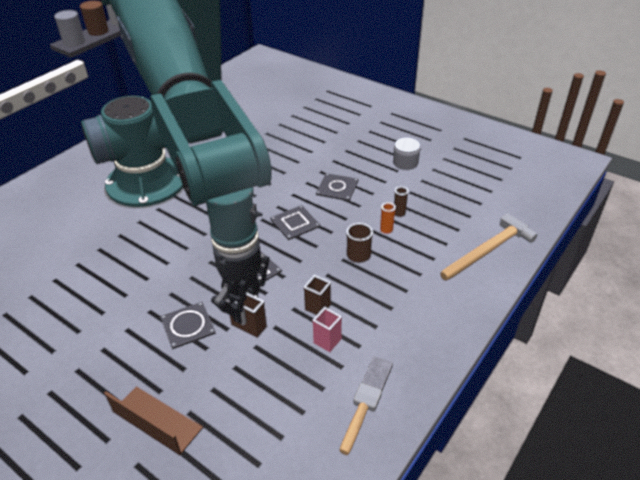

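The tube is held upright at about (250,312) in the gripper. I'll carry it to the oblong plate next.

```bash
python3 -m pendant '[-1,1,0,0,0,-0.03,-2,2.3,0,0,0,-0.04,-2.5,3,0,0,0,-0.04,-2.9,3.2,0,0,0,-0.05,-2.9,3.2,0,0,0,-0.05,-2.5,3,0,0,0,-0.05,-1.6,1.8,0,0,0,-0.04,-0.5,0.5,0,0,0,0,0,0,0,0,0,0,0,0,0,0,0,0]'; python3 go.py 444 -83.2 37 -103.1
```

```text
time: 5.05
tool_pos: [0.4443, -0.0838, 0.1269]
tool_rot: [[-0.0, -0.218, -0.976], [-0.001, -0.976, 0.218], [-1.0, 0.001, 0.0]]
force: [-0.2, -0.2, -3.3]
width: 0.344
t 5.05 p [444.3 -83.8 126.9] yaw -102.61 tilt [-2.e-04 -6.e-04 -1.e+00] w 0.344 F [-0.2 -0.2 -3.3]
d cm [-0.03  0.06 -8.99] turn -0.009
```

```bash
python3 -m pendant '[0,0.05,-1,0,0,-0.009,0,0,-2,0,0,0,0,0,-2,0,0,0,0,0,-2,0,0,0,0,0,-1,0,0,0,0,0,-0.4,0,0,0,0,0,-0.4,0,0,0,0,0,0,0,0,0,0,0,0,0,0,0]'; python3 go.py 444 -83.2 36 -103.1
```

```text
time: 5.95
tool_pos: [0.4446, -0.0829, 0.0402]
tool_rot: [[0.002, -0.227, -0.974], [-0.001, -0.974, 0.227], [-1.0, 0.0, -0.002]]
force: [-0.1, 0.0, -2.4]
width: 0.342
t 5.95 p [444.6 -82.9  40.2] yaw -103.14 tilt [ 1.6e-03 -6.0e-04 -1.0e+00] w 0.342 F [-0.1  0.  -2.4]
d cm [-0.06 -0.03 -0.42] turn 0.001
```

```bash
python3 -m pendant '[0,0,-0.2,0,0,0,0,0,-0.1,0,0,0,0,0,-0.1,0,0,0,0,0,0,0,0,0,0,0,0,0,0,0]'; python3 go.py
```

```text
time: 6.45
tool_pos: [0.4442, -0.0827, 0.036]
tool_rot: [[0.001, -0.227, -0.974], [-0.0, -0.974, 0.227], [-1.0, 0.0, -0.001]]
force: [-1.5, 0.7, 1.5]
width: 0.344
t 6.45 p [444.2 -82.7  36. ] yaw -103.13 tilt [ 7.e-04 -3.e-04 -1.e+00] w 0.344 F [-1.5  0.7  1.5]
```

```bash
python3 -m pendant '[0,0,-0.05,0,0,0,0,0,0,0,0,0,0,0,0,0,0,0,0,0,0,0,0,0,0,0,0,0,0,0]' 7 50; python3 go.py;  python3 -m pendant '[0,0,0,0,0,0,0,0,1,0,0,0,0,0,2,0,0,0,0,0,2,0,0,0,0,0,3,0,0,0,0,0,3,0,0,0]' 8.5; python3 go.py 625.6 -87.2 135 -85.4
```

```text
time: 6.95
tool_pos: [0.4439, -0.0827, 0.0348]
tool_rot: [[0.0, -0.227, -0.974], [-0.0, -0.974, 0.227], [-1.0, 0.0, -0.0]]
force: [-0.5, 1.2, 0.2]
width: 0.824
t 6.95 p [443.9 -82.7  34.8] yaw -103.13 tilt [ 1.e-04 -1.e-04 -1.e+00] w 0.824 F [-0.5  1.2  0.2]
time: 7.55
tool_pos: [0.4437, -0.0826, 0.1464]
tool_rot: [[-0.0, -0.227, -0.974], [-0.0, -0.974, 0.227], [-1.0, 0.0, -0.0]]
force: [0.7, 0.9, -1.1]
width: 0.999
t 7.55 p [443.7 -82.6 146.4] yaw -103.13 tilt [-0.e+00 -1.e-04 -1.e+00] w 0.999 F [ 0.7  0.9 -1.1]
d cm [18.19 -0.46 -1.14] turn 0.31
```

Next is the square.

```bash
python3 -m pendant '[2,0,0,0,0,0.04,4,-0.1,0,0,0,0.06,4,-0.1,0,0,0,0.07,4,-0.1,0,0,0,0.07,3,-0.1,0,0,0,0.05,1.2,-0.1,-1,0,0,0.02,0,0,0,0,0,0,0,0,0,0,0,0]'; python3 go.py 625.6 -87.2 28 -85.4
```

```text
time: 8.35
tool_pos: [0.6254, -0.0875, 0.1348]
tool_rot: [[-0.001, 0.08, -0.997], [0.0, -0.997, -0.08], [-1.0, -0.0, 0.001]]
force: [-0.1, 0.1, -0.1]
width: 0.996
t 8.35 p [625.4 -87.5 134.8] yaw -85.39 tilt [-1.4e-03  1.0e-04 -1.0e+00] w 0.996 F [-0.1  0.1 -0.1]
d cm [  0.02   0.03 -10.68] turn -0.0
```

```bash
python3 -m pendant '[0,0,-1.7,0,0,0,0,0,-2,0,0,0,0,0,-2,0,0,0,0,0,-2,0,0,0,0,0,-2,0,0,0,0,0,-1,0,0,0,0,0,0,0,0,0,0,0,0,0,0,0]'; python3 -m pendant '[0,0,0,0,0,0,0,0,0,0,0,0,0,0,0,0,0,0,0,0,0,0,0,0,0,0,0,0,0,0,0,0,0,0,0,0,0,0,0,0,0,0,0,0,0,0,0,0]' 2.5 50; python3 go.py
```

```text
time: 9.15
tool_pos: [0.6262, -0.0878, 0.0291]
tool_rot: [[0.001, 0.08, -0.997], [-0.0, -0.997, -0.08], [-1.0, 0.001, -0.001]]
force: [0.4, 1.3, -0.3]
width: 0.995
time: 9.95
tool_pos: [0.6265, -0.0877, 0.0288]
tool_rot: [[0.002, 0.081, -0.997], [-0.0, -0.997, -0.081], [-1.0, 0.001, -0.002]]
force: [-0.2, -0.1, 5.6]
width: 0.463
t 9.95 p [626.5 -87.7  28.8] yaw -85.37 tilt [ 1.6e-03 -4.0e-04 -1.0e+00] w 0.463 F [-0.2 -0.1  5.6]
```

```bash
python3 -m pendant '[0,0,1,0,0,0,0,0,2,0,0,0,0,0,2,0,0,0,0,0,2,0,0,0,0,0,2,0,0,0,0,0,1,0,0,0,0,0,0,0,0,0]'; python3 -m pendant '[-1.2,1,0,0,0,-0.04,-2.2,2,0,0,0,-0.06,-3,2.7,0,0,0,-0.06,-3.5,3.1,0,0,0,-0.06,-3.5,3.1,0,0,0,-0.06,-3,2.7,0,0,0,-0.06,-2.4,2.1,0,0,0,-0.06,-1.3,1.2,0,0,0,-0.05,-0.5,0.4,0,0,0,-0.01,0,0,0,0,0,0]'; python3 go.py 420.2 96 37 -112
```

```text
time: 10.65
tool_pos: [0.6266, -0.0878, 0.1293]
tool_rot: [[0.002, 0.081, -0.997], [-0.001, -0.997, -0.081], [-1.0, 0.001, -0.002]]
force: [-1.0, 0.7, -2.3]
width: 0.462
time: 11.65
tool_pos: [0.419, 0.0955, 0.1269]
tool_rot: [[-0.002, -0.368, -0.93], [-0.001, -0.93, 0.368], [-1.0, 0.001, 0.001]]
force: [-1.0, -0.7, -1.6]
width: 0.464
t 11.65 p [419.   95.5 126.9] yaw -111.62 tilt [-1.5e-03 -5.0e-04 -1.0e+00] w 0.464 F [-1.  -0.7 -1.6]
d cm [ 0.12  0.05 -8.99] turn -0.007
```

```bash
python3 -m pendant '[0.1,0.05,-1,0,0,-0.007,0,0,-2,0,0,0,0,0,-2,0,0,0,0,0,-2,0,0,0,0,0,-1,0,0,0,0,0,-0.4,0,0,0,0,0,-0.3,0,0,0,0,0,0,0,0,0,0,0,0,0,0,0]'; python3 go.py 420.2 96 36.8 -112
```

```text
time: 12.55
tool_pos: [0.4217, 0.0959, 0.0417]
tool_rot: [[0.002, -0.377, -0.926], [0.0, -0.926, 0.377], [-1.0, -0.001, -0.002]]
force: [-0.3, 0.3, -1.8]
width: 0.465
t 12.55 p [421.7  95.9  41.7] yaw -112.13 tilt [ 1.8e-03  1.0e-04 -1.0e+00] w 0.465 F [-0.3  0.3 -1.8]
d cm [-0.15  0.01 -0.49] turn 0.002
```

```bash
python3 -m pendant '[-0.1,0,-0.2,0,0,0,0,0,-0.2,0,0,0,0,0,-0.1,0,0,0,0,0,0,0,0,0,0,0,0,0,0,0]'; python3 go.py 420.2 96 36.8 -112
```

```text
time: 13.05
tool_pos: [0.4202, 0.0959, 0.0368]
tool_rot: [[0.001, -0.377, -0.926], [-0.0, -0.926, 0.377], [-1.0, -0.0, -0.001]]
force: [-3.0, 0.0, 4.9]
width: 0.461
t 13.05 p [420.2  95.9  36.8] yaw -112.12 tilt [ 7.e-04 -0.e+00 -1.e+00] w 0.461 F [-3.   0.   4.9]
d cm [0.   0.01 0.  ] turn 0.002
```

The tube is touching its plate, so I'll release it and go on to the small pipe. I'll keep the jaws narrow and along x there, to stay clear of the orange pipe.

```bash
python3 -m pendant '[0,0,0,0,0,0,0,0,0,0,0,0,0,0,0,0,0,0,0,0,0,0,0,0,0,0,0,0,0,0]' 7 50; python3 go.py;  python3 -m pendant '[0,0,0.5,0,0,0,0,0,1,0,0,0,0,0,2,0,0,0,0,0,2.5,0,0,0,0,0,3,0,0,0,0,0,2,0,0,0,0,0,0,0,0,0]'; python3 go.py 605.5 272.7 135 -20
```

```text
time: 13.55
tool_pos: [0.4198, 0.0959, 0.0357]
tool_rot: [[-0.0, -0.377, -0.926], [-0.0, -0.926, 0.377], [-1.0, 0.0, 0.0]]
force: [0.6, 0.5, -0.6]
width: 0.818
t 13.55 p [419.8  95.9  35.7] yaw -112.13 tilt [-2.e-04 -1.e-04 -1.e+00] w 0.818 F [ 0.6  0.5 -0.6]
time: 14.25
tool_pos: [0.4224, 0.0961, 0.1505]
tool_rot: [[0.009, -0.377, -0.926], [0.001, -0.926, 0.377], [-1.0, -0.004, -0.008]]
force: [0.4, -0.6, -0.3]
width: 0.82
t 14.25 p [422.4  96.1 150.5] yaw -112.13 tilt [ 9.e-03  8.e-04 -1.e+00] w 0.82 F [ 0.4 -0.6 -0.3]
d cm [18.31 17.66 -1.55] turn -1.534
```

```bash
python3 -m pendant '[1,1,0,0,0,0.14,2,2,0,0,0,0.14,2.2,2.2,0,0,0,0.14,2.2,2.2,0,0,0,0.14,2.2,2.2,0,0,0,0.14,2.2,2.2,0,0,0,0.14,2.2,2.2,0,0,0,0.14,2.2,2,0,0,0,0.14,1.5,1.2,0,0,0,0.14,0.6,0.4,-1,0,0,0.14]' 5.5; python3 -m pendant '[0,0,-0.5,0,0,0,0,0,0,0,0,0]'; python3 go.py 605.5 272.7 28 -32
```

```text
time: 15.25
tool_pos: [0.6044, 0.2734, 0.1357]
tool_rot: [[0.002, 0.852, -0.523], [0.001, -0.523, -0.852], [-1.0, 0.001, -0.002]]
force: [0.4, -0.3, 0.5]
width: 0.64
time: 15.45
tool_pos: [0.6015, 0.2713, 0.1283]
tool_rot: [[-0.004, 0.847, -0.531], [-0.002, -0.531, -0.847], [-1.0, -0.003, 0.004]]
force: [-0.8, -0.6, 0.2]
width: 0.644
t 15.45 p [601.5 271.3 128.3] yaw -32.08 tilt [-0.0044 -0.0018 -1.    ] w 0.644 F [-0.8 -0.6  0.2]
d cm [  0.4    0.14 -10.03] turn 0.001
```

```bash
python3 -m pendant '[0.2,0.1,0,0,0,0,0,0,0,0,0,0,0,0,0,0,0,0]'; python3 go.py 605.5 272.7 28 -32
```

```text
time: 15.75
tool_pos: [0.6049, 0.2727, 0.1316]
tool_rot: [[0.001, 0.848, -0.529], [0.0, -0.529, -0.848], [-1.0, 0.001, -0.001]]
force: [-0.4, -0.7, 0.4]
width: 0.64
t 15.75 p [604.9 272.7 131.6] yaw -31.97 tilt [ 1.1e-03  3.0e-04 -1.0e+00] w 0.64 F [-0.4 -0.7  0.4]
d cm [  0.06   0.   -10.36] turn -0.001
```

```bash
python3 -m pendant '[0.05,0,-1.4,0,0,0,0,0,-2,0,0,0,0,0,-2,0,0,0,0,0,-2,0,0,0,0,0,-2,0,0,0,0,0,-0.9,0,0,0,0,0,0,0,0,0,0,0,0,0,0,0]'; python3 -m pendant '[0,0,0,0,0,0,0,0,0,0,0,0,0,0,0,0,0,0,0,0,0,0,0,0,0,0,0,0,0,0,0,0,0,0,0,0,0,0,0,0,0,0]' 1.5 50; python3 go.py
```

```text
time: 16.55
tool_pos: [0.6057, 0.273, 0.0283]
tool_rot: [[0.001, 0.849, -0.529], [0.0, -0.529, -0.849], [-1.0, 0.001, -0.001]]
force: [-0.1, 0.3, 0.2]
width: 0.643
time: 17.25
tool_pos: [0.6065, 0.2733, 0.0298]
tool_rot: [[0.003, 0.849, -0.529], [0.001, -0.529, -0.849], [-1.0, 0.002, -0.003]]
force: [-0.4, 0.7, 5.7]
width: 0.372
t 17.25 p [606.5 273.3  29.8] yaw -31.91 tilt [ 0.0032  0.0011 -1.    ] w 0.372 F [-0.4  0.7  5.7]
```

```bash
python3 -m pendant '[0,0,1,0,0,0,0,0,2,0,0,0,0,0,2,0,0,0,0,0,2,0,0,0,0,0,1,0,0,0,0,0,0,0,0,0]'; python3 -m pendant '[-1,0,0,0,0,-0.05,-2,-0.1,0,0,0,-0.05,-3,-0.1,0,0,0,-0.05,-3.5,-0.1,0,0,0,-0.05,-3.4,-0.1,0,0,0,-0.05,-2.8,-0.1,0,0,0,-0.05,-1.8,0,0,0,0,0,-0.8,0,0,0,0,0,0,0,0,0,0,0]'; python3 go.py 422.4 268.1 37 -52
```

```text
time: 17.85
tool_pos: [0.6062, 0.2731, 0.1097]
tool_rot: [[0.003, 0.849, -0.529], [0.001, -0.529, -0.849], [-1.0, 0.002, -0.002]]
force: [0.5, 0.5, -0.8]
width: 0.371
time: 18.75
tool_pos: [0.4213, 0.2677, 0.1069]
tool_rot: [[-0.001, 0.655, -0.755], [-0.001, -0.755, -0.655], [-1.0, -0.0, 0.002]]
force: [0.1, 0.5, -1.1]
width: 0.371
t 18.75 p [421.3 267.7 106.9] yaw -49.05 tilt [-1.4e-03 -8.0e-04 -1.0e+00] w 0.371 F [ 0.1  0.5 -1.1]
d cm [ 0.11  0.04 -6.99] turn -0.051
```

```bash
python3 -m pendant '[0,0,-1,0,0,0,0,0,-2,0,0,0,0,0,-2,0,0,0,0,0,-1,0,0,0,0,0,-0.3,0,0,0,0,0,0,0,0,0,0,0,0,0,0,0]'; python3 go.py 422.4 268.1 37.8 -52
```

```text
time: 19.45
tool_pos: [0.4233, 0.2682, 0.0457]
tool_rot: [[0.002, 0.655, -0.756], [0.001, -0.756, -0.655], [-1.0, 0.001, -0.002]]
force: [0.8, -0.5, -1.5]
width: 0.366
t 19.45 p [423.3 268.2  45.7] yaw -49.12 tilt [ 1.6e-03  7.0e-04 -1.0e+00] w 0.366 F [ 0.8 -0.5 -1.5]
d cm [-0.09 -0.01 -0.79] turn -0.05
```

```bash
python3 -m pendant '[-0.05,0,-0.3,0,0,0,0,0,-0.3,0,0,0,0,0,-0.2,0,0,0,0,0,0,0,0,0,0,0,0,0,0,0]'; python3 go.py 422.4 268.1 37.8 -52
```

```text
time: 19.95
tool_pos: [0.4221, 0.2681, 0.0377]
tool_rot: [[0.001, 0.655, -0.756], [0.0, -0.756, -0.655], [-1.0, 0.0, -0.001]]
force: [-0.9, -0.6, 5.2]
width: 0.37
t 19.95 p [422.1 268.1  37.7] yaw -49.1 tilt [ 9.e-04  4.e-04 -1.e+00] w 0.37 F [-0.9 -0.6  5.2]
d cm [0.03 0.   0.01] turn -0.051
```

It's seated on its plate (the force has gone up), so I'll release it. The large pipe comes next.

```bash
python3 -m pendant '[0,0,0,0,0,0,0,0,0,0,0,0,0,0,0,0,0,0,0,0,0,0,0,0,0,0,0,0,0,0]' 7 50; python3 -m pendant '[0,0,0.5,0,0,0,0,0,1,0,0,0,0,0,2,0,0,0,0,0,2.5,0,0,0,0,0,3,0,0,0,0,0,2,0,0,0,0,0,0,0,0,0,0,0,0,0,0,0]' 8.5; python3 go.py 605.5 95 140 -85
```

```text
time: 20.45
tool_pos: [0.4218, 0.2678, 0.0367]
tool_rot: [[-0.0, 0.655, -0.756], [-0.0, -0.756, -0.655], [-1.0, 0.0, 0.0]]
force: [0.3, 0.2, 0.6]
width: 0.821
time: 21.25
tool_pos: [0.422, 0.268, 0.1473]
tool_rot: [[0.001, 0.655, -0.756], [0.0, -0.756, -0.655], [-1.0, 0.0, -0.001]]
force: [0.2, 1.1, -0.2]
width: 0.993
t 21.25 p [422.  268.  147.3] yaw -49.1 tilt [ 1.2e-03  5.0e-04 -1.0e+00] w 0.993 F [ 0.2  1.1 -0.2]
d cm [ 18.35 -17.3   -0.73] turn -0.627
```

```bash
python3 -m pendant '[1,-0.9,0,0,0,-0.06,2.2,-2.1,0,0,0,-0.08,2.8,-2.6,0,0,0,-0.08,2.8,-2.7,0,0,0,-0.08,2.8,-2.7,0,0,0,-0.08,2.8,-2.6,0,0,0,-0.08,2.2,-2.1,0,0,0,-0.08,1.3,-1.2,-0.5,0,0,-0.08,0.4,-0.4,-0.5,0,0,0,0,0,0,0,0,0]'; python3 -m pendant '[0,0,0,0,0,0,0,0,0,0,0,0]'; python3 go.py 605.5 95 28 -85
```

```text
time: 22.25
tool_pos: [0.6036, 0.0944, 0.1337]
tool_rot: [[-0.006, 0.094, -0.996], [-0.0, -0.996, -0.094], [-1.0, -0.0, 0.006]]
force: [-0.0, 0.3, -0.7]
width: 0.999
time: 22.45
tool_pos: [0.6041, 0.0959, 0.1368]
tool_rot: [[-0.001, 0.096, -0.995], [0.0, -0.995, -0.096], [-1.0, -0.0, 0.001]]
force: [-0.1, -0.5, -0.5]
width: 0.997
t 22.45 p [604.1  95.9 136.8] yaw -84.51 tilt [-5.e-04  2.e-04 -1.e+00] w 0.997 F [-0.1 -0.5 -0.5]
d cm [  0.14  -0.09 -10.88] turn -0.009
```

```bash
python3 -m pendant '[0.1,-0.1,-1.8,0,0,0,0,0,-2,0,0,0,0,0,-2,0,0,0,0,0,-2,0,0,0,0,0,-2,0,0,0,0,0,-1,0,0,0,0,0,0,0,0,0,0,0,0,0,0,0]'; python3 -m pendant '[0,0,0,0,0,0,0,0,0,0,0,0,0,0,0,0,0,0,0,0,0,0,0,0,0,0,0,0,0,0,0,0,0,0,0,0,0,0,0,0,0,0]' 4.5 50; python3 go.py
```

```text
time: 23.25
tool_pos: [0.6062, 0.0943, 0.0298]
tool_rot: [[0.001, 0.094, -0.996], [0.0, -0.996, -0.094], [-1.0, 0.0, -0.001]]
force: [-0.5, -0.2, 0.6]
width: 0.992
time: 23.95
tool_pos: [0.6072, 0.0941, 0.0309]
tool_rot: [[0.004, 0.094, -0.996], [0.001, -0.996, -0.094], [-1.0, -0.0, -0.004]]
force: [-0.2, 0.3, 5.9]
width: 0.658
t 23.95 p [607.2  94.1  30.9] yaw -84.63 tilt [ 3.5e-03  6.0e-04 -1.0e+00] w 0.658 F [-0.2  0.3  5.9]
```

```bash
python3 -m pendant '[0,0,1,0,0,0,0,0,2,0,0,0,0,0,2,0,0,0,0,0,2,0,0,0,0,0,2,0,0,0,0,0,1,0,0,0,0,0,0,0,0,0]'; python3 -m pendant '[-0.5,-1,0,0,0,0,-1,-2.2,0,0,0,0,-1.4,-3.1,0,0,0,0,-1.4,-3.1,0,0,0,0,-1.4,-3.1,0,0,0,0,-1.4,-3.1,0,0,0,0,-1.4,-3.1,0,0,0,0,-1.4,-3.1,0,0,0,0,-1.4,-3.1,0,0,0,0,-1.4,-3.1,0,0,0,0]'; python3 -m pendant '[-1.4,-3.1,0,0,0,0,-1.1,-2.6,0,0,0,0,-0.9,-2,0,0,0,0,-0.4,-1,0,0,0,0,0,0,0,0,0,0]'; python3 go.py 440.5 -280.9 39 -85
```

```text
time: 24.65
tool_pos: [0.6066, 0.0938, 0.1303]
tool_rot: [[0.003, 0.094, -0.996], [-0.0, -0.996, -0.094], [-1.0, 0.0, -0.002]]
force: [0.5, -0.6, -3.0]
width: 0.66
time: 25.65
tool_pos: [0.4764, -0.1872, 0.1268]
tool_rot: [[-0.004, 0.093, -0.996], [0.001, -0.996, -0.093], [-1.0, -0.002, 0.004]]
force: [0.2, -0.1, -2.5]
width: 0.657
time: 26.15
tool_pos: [0.4394, -0.2738, 0.1275]
tool_rot: [[-0.002, 0.091, -0.996], [0.001, -0.996, -0.091], [-1.0, -0.002, 0.002]]
force: [0.3, 0.0, -3.7]
width: 0.659
t 26.15 p [ 439.4 -273.8  127.5] yaw -84.77 tilt [-0.0022  0.0014 -1.    ] w 0.659 F [ 0.3  0.  -3.7]
d cm [ 0.11 -0.71 -8.85] turn -0.004
```

```bash
python3 -m pendant '[0,-0.7,-1,0,0,0,0,0,-2,0,0,0,0,0,-2,0,0,0,0,0,-2,0,0,0,0,0,-0.8,0,0,0,0,0,0,0,0,0,0,0,0,0,0,0]'; python3 go.py 440.5 -280.9 39 -85
```

```text
time: 26.85
tool_pos: [0.4415, -0.28, 0.0513]
tool_rot: [[0.001, 0.094, -0.996], [-0.0, -0.996, -0.094], [-1.0, 0.001, -0.001]]
force: [1.2, -0.3, -2.9]
width: 0.659
t 26.85 p [ 441.5 -280.    51.3] yaw -84.58 tilt [ 6.e-04 -5.e-04 -1.e+00] w 0.659 F [ 1.2 -0.3 -2.9]
d cm [-0.1  -0.09 -1.23] turn -0.007
```

```bash
python3 -m pendant '[-0.1,-0.1,-0.4,0,0,0,0,0,-0.4,0,0,0,0,0,-0.2,0,0,0,0,0,-0.2,0,0,0,0,0,-0.1,0,0,0,0,0,0,0,0,0,0,0,0,0,0,0]'; python3 go.py 440.5 -280.9 39 -85
```

```text
time: 27.55
tool_pos: [0.44, -0.2813, 0.0389]
tool_rot: [[0.0, 0.094, -0.996], [-0.001, -0.996, -0.094], [-1.0, 0.001, -0.0]]
force: [-3.5, 1.7, 5.5]
width: 0.66
t 27.55 p [ 440.  -281.3   38.9] yaw -84.62 tilt [ 4.e-04 -6.e-04 -1.e+00] w 0.66 F [-3.5  1.7  5.5]
d cm [0.05 0.04 0.01] turn -0.007
```

It's touching its plate. I'll release, rise, move clear of the top camera and check.

```bash
python3 -m pendant '[0,0,0,0,0,0,0,0,0,0,0,0,0,0,0,0,0,0,0,0,0,0,0,0,0,0,0,0,0,0]' 8.5 50; python3 -m pendant '[0,0,0.5,0,0,0,0,0,1,0,0,0,0,0,2,0,0,0,0,0,2.5,0,0,0,0,0,3,0,0,0,0,0,3,0,0,0,-2,-2,2,0,0,0,-4,-3,1,0,0,0,-4,-3,0,0,0,0,-4,-3,0,0,0,0]'; python3 -m pendant '[-4,-3,0,0,0,0,-4,-3,0,0,0,0,-4,-3,0,0,0,0,-2,-2,0,0,0,0,0,0,0,0,0,0,0,0,0,0,0,0]'
python3 - <<'E'
from workcell import vision
from m3 import *
v=[]
PS=dict(top=dict(S=(214,291),Q=(283,290),O=(353,279),L=(432,279)))
for n in("top","scene"):
    f=vision.grab_frame(n); np.savez(n+"1.npz",**f); v.append(f["pixels"][:,:,::-1]); print(n); rims(f,.070,.09)
cv2.imwrite("pics/end_top.png",v[0]); cv2.imwrite("pics/end_scene.png",v[1])
E
```

```text
time: 28.05
tool_pos: [0.4399, -0.2812, 0.0377]
tool_rot: [[0.0, 0.094, -0.996], [-0.0, -0.996, -0.094], [-1.0, 0.0, -0.0]]
force: [0.4, 1.5, 0.6]
width: 0.996
time: 29.05
tool_pos: [0.2997, -0.3917, 0.1898]
tool_rot: [[0.002, 0.095, -0.995], [-0.003, -0.995, -0.095], [-1.0, 0.003, -0.002]]
force: [0.7, -0.7, 0.2]
width: 0.994
time: 29.65
tool_pos: [0.1604, -0.5008, 0.1883]
tool_rot: [[0.001, 0.092, -0.996], [-0.0, -0.996, -0.092], [-1.0, 0.0, -0.001]]
force: [-2.0, 0.6, -0.7]
width: 0.998
top
[354.3 279.8] 100 z 0.077 rect [444.7 -83.2] [30.4 59.5] 77.5 circ [array([443.6, -84. ]), np.float64(32.2)] col [117 119 122]
[438.  279.3] 123 z 0.0772 rect [ 440.1 -281.1] [56.2 54.7] 88.5 circ [array([ 439.7, -281.4]), np.float64(28.8)] col [104 105 108]
[279.6 291.7] 93 z 0.0775 rect [420.   95.3] [39.9 40. ] 68.3 circ [array([420.7,  95.8]), np.float64(27.2)] col [106 108 111]
[207.3 292.4] 66 z 0.0772 rect [422.7 268.3] [30.1 31. ] 57.8 circ [array([422.3, 268.3]), np.float64(16.0)] col [ 99 100 104]
scene
[336.6 163.8] 80 z 0.0761 rect [421.5 266.5] [32.7 34.7] 75.1 circ [array([419.7, 266.6]), np.float64(20.2)] col [111 105 109]
[293.1 199.5] 161 z 0.0757 rect [419.6  93.8] [41.8 46.7] 67.3 circ [array([419.6,  92.3]), np.float64(28.9)] col [107 101 104]
[250.4 246. ] 208 z 0.0755 rect [444.4 -84.5] [33.8 65.2] 78.9 circ [array([444.1, -85.1]), np.float64(35.0)] col [113 108 112]
[181.  301.7] 264 z 0.0756 rect [ 438.9 -282. ] [56.2 61.6] 66.6 circ [array([ 438.4, -281.8]), np.float64(31.6)] col [117 113 117]
```

View pics/end_top.png

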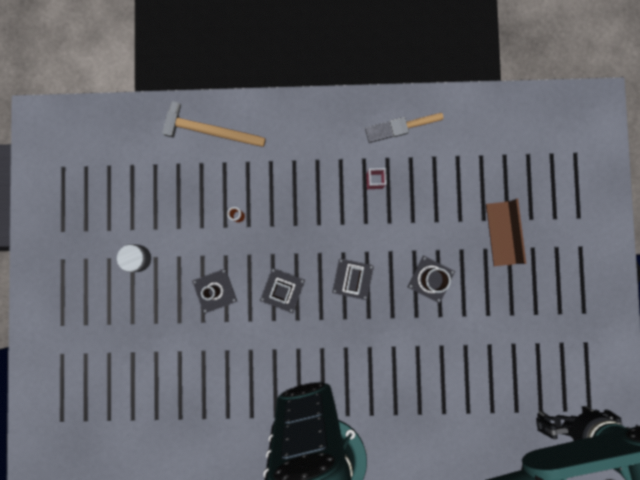

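View pics/end_scene.png

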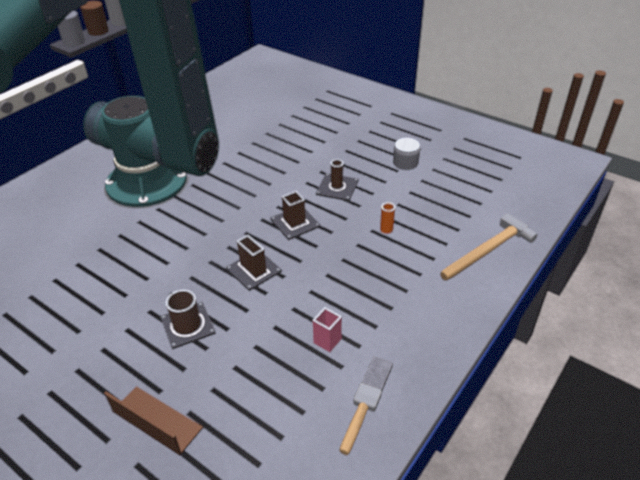

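All four stand on their own outlines: top-view rims at (207,292), (280,292), (354,280) and (438,279). They are within about 2 mm of the plate centres and 1–2° of the outline angles. The tin at (131,258) and the angle at (506,232) have not moved, and the gripper is clear.

```bash
python3 -c "
from workcell import ticket; print(ticket.hand_in())"; python3 go.py
```

```text
the job is handed in; nothing more can be done
None
the job is handed in; nothing more can be done
```

All four offcuts stand upright on the plates with their own outlines, and the job was handed in after about 30 s of robot time. Each one was lowered until the wrist force showed it touching the plate before I let go.

- **Position:** my last camera check put every offcut within about 2 mm of its plate centre (limit 10 mm). The square and oblong tubes are within about 2° of their outlines (limit about 12°).
- **Height:** the rims read 76–77 mm above the bench against 78 mm expected. The depth images read the offcuts 1–3 mm low at the start too.
- **Left alone:** the tin, the steel angle and the pink and orange look-alikes looked unmoved in the pictures; I did not measure them again.
- **Disagreement:** the two camera views differed by up to about 2 mm, which is within the stated calibration. No check failed.

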